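# Pack a moulded chocolate, close the tin, take off the outer lid

## Robot

A 7-joint arm with a two-finger parallel gripper is mounted at the origin on a cart in front of the work surface, level with it; the furniture and walls round the work are solid. World frame = base frame: x ahead of the robot, y to its left, z up, the work surface at z = 0. Lengths are in mm, angles in rad, forces in N, time in s.
With the tool pointing down it reaches from about 400 to 750 mm from the base axis. Payload 19.5 kg.
Tool frame: the origin (TCP) lies midway between the tips of the shut fingers; the grasp point (between the pads) lies 19 mm behind it (arm.pinch_z is the distance from the TCP to the grasp point, in mm); y points along the fingers, x is the direction in which the jaws open and shut, and the axes are right-handed (so a half turn about y gives the same grasp; the last joint's range is limited). The gripper opens to 85 mm and grips with 20 to 120 N. Pads are 22 mm wide; open, the fingers measure 114 mm over their backs; the gripper's body (76 mm by 85 mm) begins 54 mm behind the grasp point. The pads swing forward as they close: fully open they stand 13 mm farther back than shut.
Start: joints at [-1.246, 0.707, -0.028, 1.485, 0.022, 0.951, -0.075], TCP at [206.198, 536.728, 231.268] pointing down, gripper open.
Joint ranges: [-2.71, 2.71], [-0.32, 2.16], [-1.57, 1.52], [0, 2.45], [-1.46, 4.6], [0, 2.02], [-2.83, 2.83]. Speed limits (rad/s): [1.89, 1.89, 2.57, 2.57, 3.01, 3.01, 3.01].

## Interface

Orientations are given as a rotation vector (axis times angle).
In Python, from cell import arm gives the robot as it stands. The module is installed in compiled form; this text tells all that it offers.
- The arm moves only by the tool apply_moves, never from a script. Its argument "deltas" is a list of rows, each an object of numbers: "x", "y", "z": the shift along the tool's x, y, z in m; "roll": the turn about the tool's y in degrees; "claw": the finger opening in m, from 0 to 0.0854. In form: [{"x": .., "y": .., "z": .., "roll": .., "claw": ..}, ...]. A call has 1 to 20 rows; each row shifts and turns the commanded pose from where the row before left it, along the tool's axes as they then stand; what a row does not reach is not made up. A row lasts 1/12 s, in which the tool goes at most 41.7 mm and 7.16 degrees, less where a joint would pass 70% of its speed; a pose out of reach is approached as far as the arm can. A call with a gripper value outside its range is refused whole. The fingers move at their own pace and stop on an object; "squeeze" is the grip in N (left out, the last holds). Time passes only in rows, so rows that do not move let the fingers close. It gives the time, the measured TCP pose, the force and the opening at its end, in the units of the state.
- arm.observe(): the state, without advancing time (a new reading comes with each control period).
- arm.grab_frame(name): name is "scene" or "top" or "wrist"; returns the picture (400x640x3 uint8, red, green, blue); there is no depth.
- arm.camera_info(name): a dict with "fx", "fy", "cx", "cy" (pixels), "rvec" (rotation vector, rad) and "tvec" (3), from world to camera coordinates, as OpenCV has them. Camera axes: x right, y down, z forward; pixel columns grow to the right and rows downward; lengths in mm; the calibration is good to about 2 mm. A picture is of the moment at which its call begins: read the wrist's pose just before it. camera_info takes no time and is no camera call; for the wrist camera it gives the pose at the moment of the call.
- arm.hand_in(): hands the job in, once; it reports no verdict.
The state is a dict: "clock": time; "q": joint angles; "qd": joint speeds; "joint_efforts": joint torques, N m; "eef_pos": TCP position; "ee_rot": TCP orientation; "ft_force": force on the tool from outside, world axes, zero at the start; "ft_torque": the same for the moment, N m; "opening": finger opening in mm.
Only numpy, scipy, OpenCV 4.12 (cv2) and the standard library are available. Lean on these libraries where they do the work, as an engineer would, in place of code of your own. Each camera call takes 0.05 s, during which the arm holds its last target.

## Task

Lift the hot-chocolate stick out of its mould by the wooden stick and stand it upright on the floor of the open tin; then take the nested pair of lids by the wooden knob, both together, and lower them gently onto the tin until the inner lid is fully home in the mouth. Then let go of the knob, take the outer lid alone by its tubular neck, lift it straight up and finish while still holding it level in the gripper, all of it higher than the top of the wooden knob, with the inner lid left undisturbed on the tin. Drop nothing, do not part the lids before that, leave the tin where it stands, and do not move the mug, the garlic or the peeler.

Things in the scene. Friction and masses are not known exactly. Their poses are not given: they have to be found in the camera images.
- tin: open round storage tin of plain steel, loose, 0.5 kg: outer diameter 136 mm (all sizes in mm), mouth 128 inside (not less than 124), height 100, wall 4, floor 4 thick. Origin: centre of its underside; z up. It stands on the worktop.
- inner_lid: white inner lid, 0.15 kg: plug 121 mm across, 12 deep (112 at its foot); flange 140 across, 12 to 22 above origin; upright round wooden knob 25 across, 22 to 81 above origin. Origin: centre of the plug's underside; z up. First it stands on its plug on the worktop, the outer lid on top. Seated, its flange rests on the tin's rim, origin on the tin's axis, 88 above the tin's origin.
- outer_lid: plain steel outer lid, about 0.14 kg: skirt 153 mm across (0 to 9 above origin), plate (9 to 13), round tubular neck 42 across, bore 32 (13 to 40). Origin: centre of the lower edge; z up. It lies loose on the inner lid's flange, origin 13 above the inner lid's; the wooden knob passes up through the neck, 3.5 play, and stands 28 out of it. Lifting the knob carries both lids, lifting the neck this lid alone.
- chocolate: hot-chocolate stick, 0.06 kg: a dark cast chocolate block 38 x 38 x 30 mm high with an upright flat wooden stick in the middle of its top, 8 thick (along the body's x), 18 wide (along y), reaching from 30 to 72 above the origin. Origin: centre of the block's underside; z up. At first it stands in a cavity of the mould with its origin 4 above the worktop.
- mould: grey two-cavity mould, fixed: 140 (x) x 76 (y) x 32 mm high, with small tabs at both ends (172 over them). Two square cavities 41 x 41, 28 deep, centred at x = -34 and x = +34; the chocolate stands in the one at x = -34, the other is empty. Origin: centre of its underside; z up.
- mug: mug, 86 across, 88 mm high, with a handle; bystander behind the work. Origin: centre of its underside.
- garlic: garlic bulb, 54 across, 53 mm high; bystander behind the work. Origin: centre of its underside.
- peeler: yellow vegetable peeler, 170 x 25 x 18 mm high, lying behind the work; bystander. Origin: centre of its underside, x along it.
Things that resemble listed ones, but are neither listed nor needed, are in the scene too. Several things have the shape of the inner_lid; the one meant has the colours described above.

How it is judged (in metres and radians):
On the way, in this order (a step that is already met when the one before it is completed fails the run):
1. the chocolate stands upright on the floor of the tin (z of chocolate in the frame of tin between 0 and 0.012 m and horizontal distance between chocolate and tin below 0.045 m and angle between chocolate's own z axis and vertical below 0.2 rad), for 0.2 s.
2. both lids, still nested, are fully home on the tin and the wooden knob is let go (all of step 1 and z of inner_lid in the frame of tin between 0.085 and 0.092 m and horizontal distance between inner_lid and tin below 0.008 m and angle between the z axis of inner_lid and the z axis of tin, either way round below 0.04 rad and z of outer_lid in the frame of inner_lid between 0.01 and 0.017 m and horizontal distance between outer_lid and inner_lid below 0.008 m and contact force between inner_lid and the fingers below 0.2 N and linear speed of inner_lid below 0.03 m/s), for 0.1 s.
At the end, for the whole second after the job is handed in: The gripper alone holds the outer lid, still and level within 14 deg, its lower edge 2 mm or more above the knob. Inner lid seated on the tin (8 mm off axis, 2 deg, 3 mm low to 4 mm high at most); chocolate upright on its floor (within 45 mm of the axis); tin upright, moved under 40 mm (all of step 1 and z of outer_lid in the frame of inner_lid above 0.083 m and contact force between outer_lid and the fingers above 1 N and contact force between outer_lid and inner_lid below 0.05 N and contact force between outer_lid and tin below 0.05 N and angle between outer_lid's own z axis and vertical below 0.25 rad and linear speed of outer_lid below 0.03 m/s and linear speed of inner_lid below 0.02 m/s and contact force between inner_lid and the fingers below 0.2 N and z of inner_lid in the frame of tin between 0.085 and 0.092 m and horizontal distance between inner_lid and tin below 0.008 m and angle between the z axis of inner_lid and the z axis of tin, either way round below 0.04 rad and angle between tin's own z axis and vertical below 0.06 rad and distance of tin from where it was at the start of the episode below 0.04 m); the arm keeps its last pose, push and grip.
It fails at once if the lids are parted while the inner lid is not seated on the tin (z of outer_lid in the frame of inner_lid above 0.025 m and not (z of inner_lid in the frame of tin between 0.084 and 0.094 m and horizontal distance between inner_lid and tin below 0.01 m)).
It fails at once if the lids are dropped (contact force between each of inner_lid, outer_lid and the fingers below 0.05 N and linear speed of inner_lid above 0.4 m/s).
It fails at once if the chocolate is dropped (contact force between chocolate and the fingers below 0.05 N and linear speed of chocolate above 0.5 m/s).
It fails at once if the tin is tipped (angle between tin's own z axis and vertical above 0.3 rad).
It fails at once if the mug, the garlic or the peeler is moved by more than 3 cm (distance of any of mug, garlic, peeler from where it was at the start of the episode above 0.03 m).
It also fails if it takes over 64 s, if anything falls off the work surface, if the arm or the gripper's body presses on something with over 40 N, if the wrist force passes 120 N, or if a joint passes its speed limit or range.

## Working session

There is one attempt and no reset: what is moved stays moved. The work goes in short steps, Python scripts to look and compute and a tool call to move; the robot and the scene stay as the last step left them, time stands still between calls to the robot, and variables do not carry over. Pictures are saved under pics/ and viewed, and the job is handed in when it is done.

Besides the shell and the picture viewer there is one more tool, called after "Emit:" by a JSON object that holds its "name" and its "arguments", one argument or row to a line. apply_moves: Moves the arm, as the interface text tells. Its arguments: {"type":"object","properties":{"deltas":{"type":"array","items":{"type":"object","properties":{"x":{"type":"number"},"y":{"type":"number"},"z":{"type":"number"},"roll":{"type":"number"},"claw":{"type":"number"}}}},"squeeze":{"type":"number"}},"required":["deltas"]}

```bash
mkdir -p pics; ls
python3 - <<'E'
from cell import arm
import cv2
s=arm.observe(); print({k:s[k] for k in('clock','eef_pos','ee_rot','opening','ft_force')})
for n in('scene','top','wrist'):
    i=arm.camera_info(n); print(n,i)
    cv2.imwrite(f'pics/{n}0.png',arm.grab_frame(n)[:,:,::-1])
E
```

```text
pics
{'clock': 0.0, 'eef_pos': array([206.12974487, 536.52200301, 230.85162995]), 'ee_rot': array([-1.36132751, -0.93428849,  0.93565479]), 'opening': 85.47207034000856, 'ft_force': array([-0.14496881,  0.30216328,  0.33482222])}
scene {'fx': 389.0220303695064, 'fy': 389.0220303695064, 'cx': 322.1575910618291, 'cy': 205.4529557426629, 'rvec': array([ 0.63830865, -2.77928314,  0.91772253]), 'tvec': array([442.08402159, 247.20346431, 876.51078955])}
top {'fx': 505.39484686860993, 'fy': 505.39484686860993, 'cx': 318.46867369322393, 'cy': 195.92018494002016, 'rvec': array([ 1.87173063, -2.10448114,  0.45496177]), 'tvec': array([ -30.83032303,  517.040317  , 1445.63410269])}
wrist {'fx': 305.7506969898679, 'fy': 305.7506969898679, 'cx': 322.58851659439546, 'cy': 206.92035744208152, 'rvec': array([-2.39849849, -1.648647  , -0.22376985]), 'tvec': array([-574.60098397,  -35.23864201,  377.47951453])}
```

View pics/scene0.png

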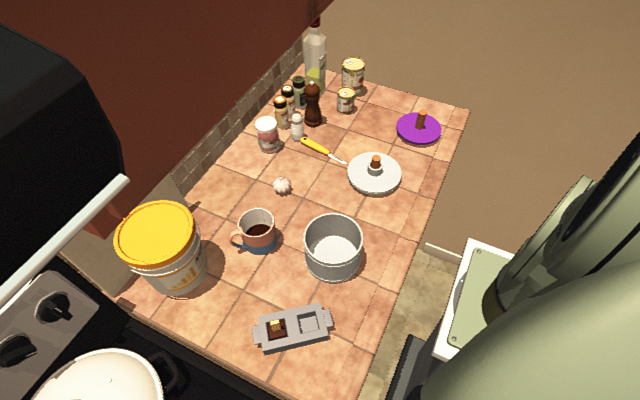

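View pics/top0.png

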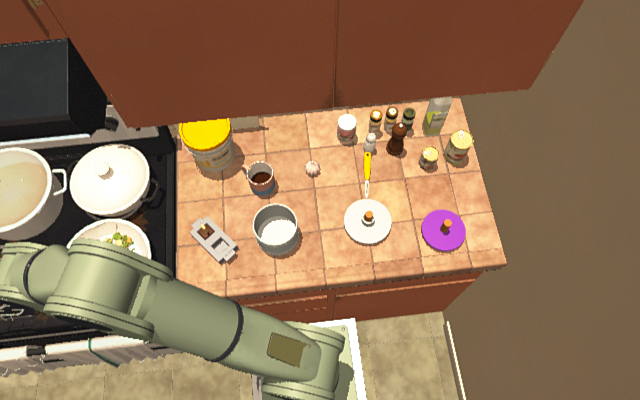

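View pics/wrist0.png

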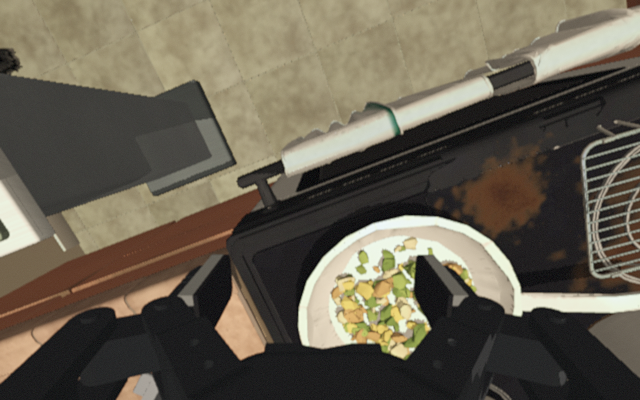

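Run:
```python
from cell import arm
import numpy as np
from scipy.spatial.transform import Rotation as R
s=arm.observe();np.set_printoptions(precision=4,suppress=True)
print(R.from_rotvec(s['ee_rot']).as_matrix())
for n in('scene','top','wrist'):
    i=arm.camera_info(n);M=R.from_rotvec(i['rvec']).as_matrix();print(n,-M.T@i['tvec'],M)
```

```text
[[ 0.3586 -0.0003 -0.9335]
 [ 0.9335 -0.0008  0.3586]
 [-0.0009 -1.      0.    ]]
scene [251.6016 483.2687 853.2098] [[-0.8991 -0.4378 -0.005 ]
 [-0.3487  0.723  -0.5964]
 [ 0.2648 -0.5344 -0.8027]]
top [-136.7473  -22.9308 1529.3507] [[-0.1156 -0.9933 -0.0051]
 [-0.9025  0.1071 -0.4172]
 [ 0.4149 -0.0436 -0.9088]]
wrist [143.5667 560.473  373.1244] [[ 0.3583  0.9336 -0.0001]
 [ 0.8998 -0.3453  0.2669]
 [ 0.2491 -0.0957 -0.9637]]
```

```bash
cat > h.py <<'E'
from cell import arm
import numpy as np, cv2
from scipy.spatial.transform import Rotation as R
np.set_printoptions(precision=2,suppress=True)
def cam(n):
    i=arm.camera_info(n); return i
def proj(i,P):
    K=np.array([[i['fx'],0,i['cx']],[0,i['fy'],i['cy']],[0,0,1]])
    return cv2.projectPoints(np.array(P,float).reshape(-1,3),i['rvec'],i['tvec'],K,None)[0].reshape(-1,2)
def ray(i,uv,z):
    M=R.from_rotvec(i['rvec']).as_matrix();c=-M.T@i['tvec']
    uv=np.array(uv,float).reshape(-1,2)
    d=np.c_[(uv[:,0]-i['cx'])/i['fx'],(uv[:,1]-i['cy'])/i['fy'],np.ones(len(uv))]@M
    return c+d*((z-c[2])/d[:,2])[:,None]
def tri(obs):
    A=np.zeros((3,3));b=np.zeros(3)
    for i,uv in obs:
        M=R.from_rotvec(i['rvec']).as_matrix();c=-M.T@i['tvec']
        d=M.T@np.array([(uv[0]-i['cx'])/i['fx'],(uv[1]-i['cy'])/i['fy'],1]);d/=np.linalg.norm(d)
        P=np.eye(3)-np.outer(d,d);A+=P;b+=P@c
    return np.linalg.solve(A,b)
E
python3 - <<'E'
import cv2,numpy as np
s=cv2.imread('pics/scene0.png');t=cv2.imread('pics/top0.png')
def c(im,x,y,w,h,f):return cv2.resize(im[y:y+h,x:x+w],(w*f,h*f),interpolation=cv2.INTER_CUBIC)
cv2.imwrite('pics/c1.png',np.hstack([c(s,250,300,90,60,4),c(t,180,210,60,60,4)]))
cv2.imwrite('pics/c2.png',np.hstack([c(s,335,100,120,100,4),c(t,335,190,72,100,4)]))
cv2.imwrite('pics/c3.png',np.hstack([c(s,295,205,80,80,5),c(t,245,195,60,80,5)]))
E
```

```text
(no output)
```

View pics/c1.png

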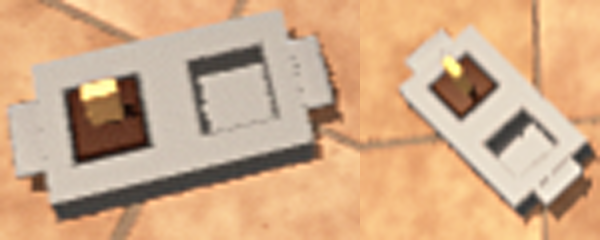

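View pics/c2.png

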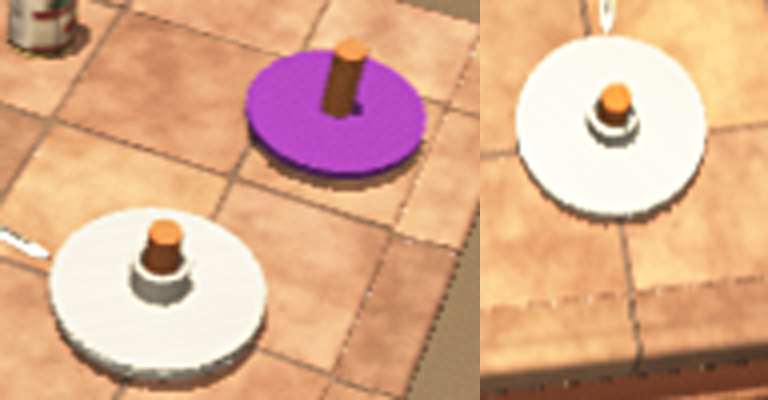

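View pics/c3.png

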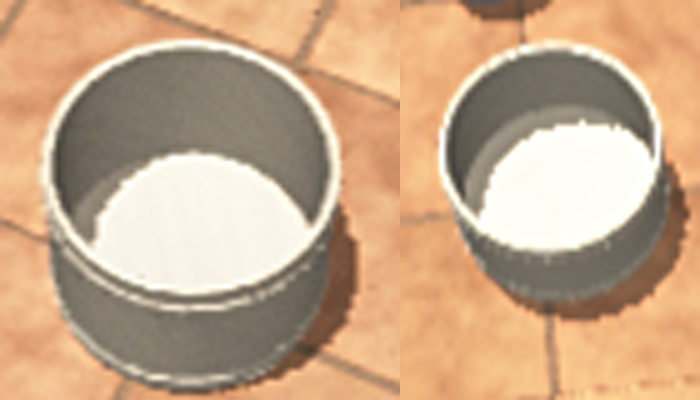

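```bash
cat > m.py <<'E'
from h import *
from scipy.optimize import least_squares
def circ(P,Rk=None):
    f=(lambda p:np.hypot(P[:,0]-p[0],P[:,1]-p[1])-(Rk or p[2]))
    r=least_squares(f,[*P[:,:2].mean(0),Rk or 60],loss='soft_l1')
    return r.x,np.abs(f(r.x)).mean()
E
python3 - <<'E'
from m import *
for n in('scene','top'):
    im=cv2.imread(f'pics/{n}0.png');hsv=cv2.cvtColor(im,cv2.COLOR_BGR2HSV);i=cam(n)
    H,S,V=[hsv[...,k].astype(int) for k in range(3)]
    # white-lid blob
    m=((S<60)&(V>190)).astype(np.uint8)
    box={'scene':(340,145,410,200),'top':(338,196,398,248)}[n]
    mm=np.zeros_like(m);mm[box[1]:box[3],box[0]:box[2]]=m[box[1]:box[3],box[0]:box[2]]
    c=max(cv2.findContours(mm,0,1)[0],key=cv2.contourArea)[:,0]
    hull=cv2.convexHull(c)[:,0]
    print(n,'lid',cv2.fitEllipse(c), circ(ray(i,c+0.0,26)), circ(ray(i,c,26),76.5))
    # knob top
    k=((H>5)&(H<22)&(S>120)&(V>200)).astype(np.uint8);b={'scene':(365,150,390,172),'top':(360,205,378,226)}[n]
    kk=np.zeros_like(k);kk[b[1]:b[3],b[0]:b[2]]=k[b[1]:b[3],b[0]:b[2]]
    ys,xs=np.nonzero(kk);print('knob px',len(xs),xs.mean(),ys.mean(),ray(i,[xs.mean(),ys.mean()],81))
    # stick
    k=((H>18)&(H<36)&(S>90)&(V>190)).astype(np.uint8);b={'scene':(268,315,285,328),'top':(195,222,215,236)}[n]
    kk=np.zeros_like(k);kk[b[1]:b[3],b[0]:b[2]]=k[b[1]:b[3],b[0]:b[2]]
    ys,xs=np.nonzero(kk);print('stick',len(xs),xs.mean(),ys.mean(),ray(i,[xs.mean(),ys.mean()],76))
    W=ray(i,np.c_[xs,ys],76);w=W[:,:2]-W[:,:2].mean(0)
    C=np.cov(w.T);e,v=np.linalg.eigh(C);print('axis',v[:,1],np.sqrt(e*12))
# tin rim by hand points on the crop edges
s=cam('scene');t=cam('top')
ps=np.array([(43,170),(341,165),(190,38),(60,110),(300,80),(325,115),(100,65)])/5+[295,205]-.4
pt=np.array([(440,140),(661,140),(555,42),(463,80),(645,80),(500,52),(610,52)])/5+[165,195]-.4
for i,p in((s,ps),(t,pt)):
    print('tin',circ(ray(i,p,100)),circ(ray(i,p,100),68))
E
```

```text
scene lid ((373.90679931640625, 171.7999267578125), (39.57143020629883, 53.22572326660156), 96.2002944946289) (array([ 445.86, -240.5 ,   74.91]), np.float64(0.8992138142661869)) (array([ 445.92, -240.39,   76.5 ]), np.float64(1.6616399242575253))
knob px 40 376.025 157.45 [[ 445.56 -240.79   81.  ]]
stick 11 274.3636363636364 321.72727272727275 [[466.44 273.52  76.  ]]
axis [-0.78 -0.63] [ 9.15 21.87]
top lid ((367.2113037109375, 220.80364990234375), (43.55620574951172, 46.857540130615234), 104.71180725097656) (array([ 445.71, -240.02,   74.95]), np.float64(0.8613186475477113)) (array([ 445.58, -240.03,   76.5 ]), np.float64(1.5947122912283618))
knob px 42 368.6666666666667 214.0 [[ 444.86 -239.91   81.  ]]
stick 13 202.6153846153846 226.15384615384616 [[466.99 273.88  76.  ]]
axis [-0.86 -0.51] [ 8.13 16.39]
tin (array([439.39,  50.2 ,  67.4 ]), np.float64(0.4808999395561265)) (array([439.07,  50.9 ,  68.  ]), np.float64(0.5398100342232287))
tin (array([442.76,  50.68,  67.55]), np.float64(0.7762754178448594)) (array([442.2 ,  50.66,  68.  ]), np.float64(0.8394891121580059))
```

Run:
```python
from m import *
for n,o in(('scene',(250,300)),('top',(180,210))):
    im=cv2.imread(f'pics/{n}0.png');hsv=cv2.cvtColor(im,cv2.COLOR_BGR2HSV);i=cam(n)
    m=((hsv[...,1]<60)&(hsv[...,2]>140)).astype(np.uint8)
    b=(248,298,340,360) if n=='scene' else (185,212,242,266)
    mm=np.zeros_like(m);mm[b[1]:b[3],b[0]:b[2]]=m[b[1]:b[3],b[0]:b[2]]
    c=max(cv2.findContours(mm,0,1)[0],key=cv2.contourArea)[:,0]
    W=ray(i,c,32)[:,:2].astype(np.float32)
    r=cv2.minAreaRect(W);p=cv2.boxPoints(r);print(n,r);print(p)
    # block (dark brown) blob
    H,S,V=[hsv[...,k].astype(int) for k in range(3)]
    k=((V<115)&(S>90)).astype(np.uint8);kk=np.zeros_like(k);b=(262,315,292,345) if n=='scene' else (190,218,212,240)
    kk[b[1]:b[3],b[0]:b[2]]=k[b[1]:b[3],b[0]:b[2]]
    c=max(cv2.findContours(kk,0,1)[0],key=cv2.contourArea)[:,0]
    print('block',cv2.minAreaRect(ray(i,c,32)[:,:2].astype(np.float32)))
```

```text
scene ((440.2861328125, 251.4781494140625), (170.1192626953125, 75.96337890625), 39.403987884521484)
[[350.45 226.83]
 [398.67 168.14]
 [530.12 276.12]
 [481.9  334.82]]
block ((467.0777893066406, 273.8182373046875), (37.40280532836914, 37.4908561706543), 38.994659423828125)
top ((440.2227478027344, 252.20220947265625), (170.5369873046875, 75.24359893798828), 39.6201057434082)
[[350.55 226.81]
 [398.53 168.85]
 [529.9  277.6 ]
 [481.91 335.56]]
block ((463.68804931640625, 277.9650573730469), (35.603004455566406, 26.278213500976562), 39.41359329223633)
```

Emit:
{"name": "apply_moves", "arguments": {
  "deltas": [
    {"x": -0.01, "z": -0.0225},
    {"x": -0.01, "z": -0.0225},
    {"x": -0.01, "z": -0.0225},
    {"x": -0.01, "z": -0.0225},
    {"x": -0.01, "z": -0.0225},
    {"x": -0.01, "z": -0.0225},
    {"x": -0.01, "z": -0.0225},
    {"x": -0.01, "z": -0.0225},
    {"x": -0.01, "z": -0.0225},
    {"x": -0.01, "z": -0.0225},
    {"x": -0.01, "z": -0.0225},
    {"x": -0.01, "z": -0.0225},
    {"x": -0.01, "z": -0.0225},
    {"x": -0.01, "z": -0.0225},
    {"x": -0.01, "z": -0.0225}
  ]
}}

```text
schema error: expected keys x, y, z, roll, claw
```

Emit:
{"name": "apply_moves", "arguments": {
  "deltas": [
    {"roll": -6},
    {"roll": -6},
    {"roll": -6},
    {"roll": -6},
    {"roll": -6},
    {"roll": -6},
    {"roll": -6},
    {"roll": -6},
    {"roll": -6},
    {"roll": -6, "claw": 0.05},
    {"claw": 0.05},
    {"claw": 0.05}
  ]
}}

```text
schema error: expected keys x, y, z, roll, claw
```

```bash
cat > go.py <<'E'
from h import *
import sys
def to(P,ang=None):
    s=arm.observe();M=R.from_rotvec(s['ee_rot']).as_matrix()
    d=M.T@(np.array(P)-s['eef_pos']);a=np.degrees(np.arctan2(M[1,0],M[0,0]))
    print('t',s['clock'],'pos',s['eef_pos'],'jaw',a,'tilt',M[:,1],'open',s['opening'],'F',s['ft_force'],'q',s['q'])
    print('delta tool mm',d,'' if ang is None else -(ang-a))
if __name__=='__main__':
    v=list(map(float,sys.argv[1:]));to(v[:3],v[3] if len(v)>3 else None)
E
python3 go.py 466.6 273.6 46 129.3
python3 - <<'E'
from h import *
i=cam('wrist');cv2.imwrite('pics/w1.png',arm.grab_frame('wrist')[:,:,::-1])
print(proj(i,[[466.6,273.6,76]]))
E
```

```text
t 0.15 pos [206.12 536.58 230.93] jaw 68.98456979281008 tilt [-0. -0. -1.] open 85.1641157962459 F [-0.28  0.37 -0.31] q [-1.25  0.71 -0.03  1.48  0.02  0.95 -0.08]
delta tool mm [-151.91  185.06 -337.46] -60.315430207189934
[[204.67 447.64]]
```

View pics/w1.png

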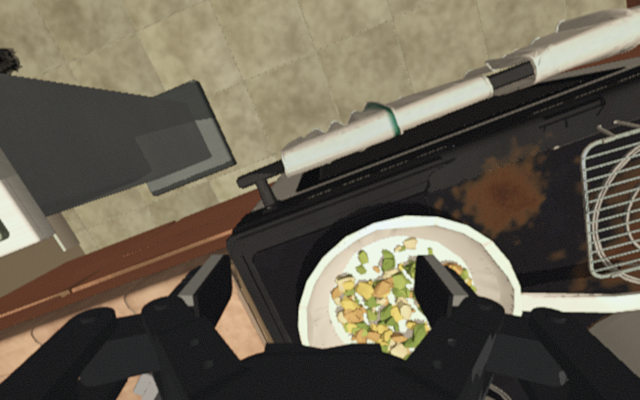

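The picture is unchanged: nothing moved, because every row needs all five keys.

Emit:
{"name": "apply_moves", "arguments": {
  "deltas": [
    {"x": -0.01, "y": 0, "z": -0.0225, "roll": 0, "claw": 0.085},
    {"x": -0.01, "y": 0, "z": -0.0225, "roll": 0, "claw": 0.085},
    {"x": -0.01, "y": 0, "z": -0.0225, "roll": 0, "claw": 0.085},
    {"x": -0.01, "y": 0, "z": -0.0225, "roll": 0, "claw": 0.085},
    {"x": -0.01, "y": 0, "z": -0.0225, "roll": 0, "claw": 0.085},
    {"x": -0.01, "y": 0, "z": -0.0225, "roll": 0, "claw": 0.085},
    {"x": -0.01, "y": 0, "z": -0.0225, "roll": 0, "claw": 0.085},
    {"x": -0.01, "y": 0, "z": -0.0225, "roll": 0, "claw": 0.085},
    {"x": -0.01, "y": 0, "z": -0.0225, "roll": 0, "claw": 0.085},
    {"x": -0.01, "y": 0, "z": -0.0225, "roll": 0, "claw": 0.085},
    {"x": -0.01, "y": 0, "z": -0.0225, "roll": 0, "claw": 0.085},
    {"x": -0.01, "y": 0, "z": -0.0225, "roll": 0, "claw": 0.085},
    {"x": -0.01, "y": 0, "z": -0.0225, "roll": 0, "claw": 0.085},
    {"x": -0.01, "y": 0, "z": -0.0225, "roll": 0, "claw": 0.085},
    {"x": -0.012, "y": 0, "z": -0.0225, "roll": 0, "claw": 0.085},
    {"x": 0, "y": 0, "z": 0, "roll": 0, "claw": 0.085}
  ]
}}

```text
clock: 1.53
eef_pos: [469.7, 269.6, 231.1]
ee_rot: [-1.365, -0.931, 0.931]
ft_force: [0.4, -0.7, -0.6]
opening: 84.9
```

Emit:
{"name": "apply_moves", "arguments": {
  "deltas": [
    {"x": 0, "y": 0, "z": 0, "roll": -6, "claw": 0.05},
    {"x": 0, "y": 0, "z": 0, "roll": -6, "claw": 0.05},
    {"x": 0, "y": 0, "z": 0, "roll": -6, "claw": 0.05},
    {"x": 0, "y": 0, "z": 0, "roll": -6, "claw": 0.05},
    {"x": 0, "y": 0, "z": 0, "roll": -6, "claw": 0.05},
    {"x": 0, "y": 0, "z": 0, "roll": -6, "claw": 0.05},
    {"x": 0, "y": 0, "z": 0, "roll": -6, "claw": 0.05},
    {"x": 0, "y": 0, "z": 0, "roll": -6, "claw": 0.05},
    {"x": 0, "y": 0, "z": 0, "roll": -6, "claw": 0.05},
    {"x": 0, "y": 0, "z": 0, "roll": -6, "claw": 0.05},
    {"x": 0, "y": 0, "z": 0, "roll": 0, "claw": 0.05},
    {"x": 0, "y": 0, "z": 0, "roll": 0, "claw": 0.05}
  ]
}}

```text
clock: 2.53
eef_pos: [466.7, 273.7, 231.2]
ee_rot: [-0.809, -1.688, 1.688]
ft_force: [0.1, -0.6, -0.1]
opening: 50.2
```

```bash
python3 go.py 466.6 273.6 46 129.3
python3 - <<'E'
from h import *
i=cam('wrist');cv2.imwrite('pics/w2.png',arm.grab_frame('wrist')[:,:,::-1])
print(proj(i,[[466.6,273.6,76]]))
E
```

```text
t 2.5333 pos [466.7  273.71 231.16] jaw 128.7838733313507 tilt [-0. -0. -1.] open 50.22926183589322 F [ 0.07 -0.62 -0.12] q [-0.37  0.68 -0.4   1.6   0.31  0.93  1.36]
delta tool mm [ -0.05 185.16   0.08] -0.5161266686493207
[[323.02 192.27]]
```

View pics/w2.png

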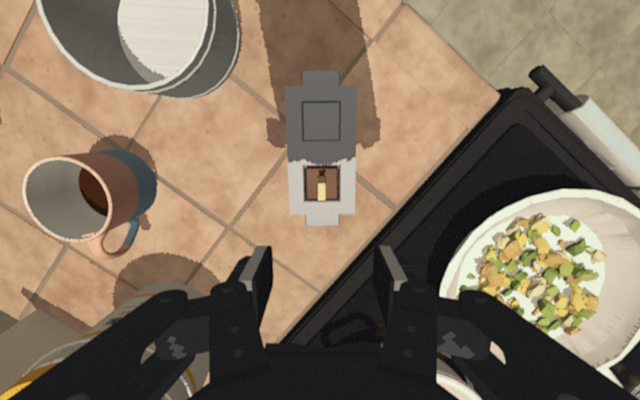

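Run:
```python
from h import *
s=cam('scene');t=cam('top')
print(tri([(s,(158,230)),(t,(206,133))]), 'lid ctr'); 
print(ray(s,[[180,297],[203,280]],0),ray(t,[[213,172],[235,160]],0))
```

```text
[745.55 238.15 176.41] lid ctr
[[715.05 298.05   0.  ]
 [692.75 239.26   0.  ]] [[692.92 250.17   0.  ]
 [730.62 173.47   0.  ]]
```

Emit:
{"name": "apply_moves", "arguments": {
  "deltas": [
    {"x": 0, "y": 0.02, "z": 0, "roll": 0, "claw": 0.05},
    {"x": 0, "y": 0.02, "z": 0, "roll": 0, "claw": 0.05},
    {"x": 0, "y": 0.02, "z": 0, "roll": -0.5, "claw": 0.05},
    {"x": 0, "y": 0.02, "z": 0, "roll": 0, "claw": 0.05},
    {"x": 0, "y": 0.02, "z": 0, "roll": 0, "claw": 0.05},
    {"x": 0, "y": 0, "z": 0, "roll": 0, "claw": 0.05}
  ]
}}

```text
clock: 3.08
eef_pos: [465.6, 273.1, 128.5]
ee_rot: [-0.8, -1.69, 1.697]
ft_force: [0.1, -1.6, -0.9]
opening: 50.0
```

Emit:
{"name": "apply_moves", "arguments": {
  "deltas": [
    {"x": 0, "y": 0.016, "z": 0, "roll": 0, "claw": 0.045},
    {"x": 0, "y": 0.016, "z": 0, "roll": 0, "claw": 0.04},
    {"x": 0, "y": 0.016, "z": 0, "roll": 0, "claw": 0.04},
    {"x": 0, "y": 0.014, "z": 0, "roll": 0, "claw": 0.04},
    {"x": 0, "y": 0.012, "z": 0, "roll": 0, "claw": 0.04},
    {"x": 0, "y": 0.01, "z": 0, "roll": 0, "claw": 0.04},
    {"x": 0, "y": 0, "z": 0, "roll": 0, "claw": 0.04}
  ]
}}

```text
clock: 3.67
eef_pos: [466.5, 273.7, 46.5]
ee_rot: [-0.801, -1.694, 1.696]
ft_force: [0.4, -0.3, -0.4]
opening: 39.8
```

```bash
python3 go.py 466.6 273.6 46 129.3
python3 - <<'E'
from h import *
i=cam('wrist');cv2.imwrite('pics/w3.png',arm.grab_frame('wrist')[:,:,::-1])
E
```

```text
t 3.6667 pos [466.48 273.66  46.53] jaw 129.41280783421686 tilt [-0. -0. -1.] open 39.797900024607515 F [ 0.39 -0.26 -0.43] q [-0.45  0.95 -0.26  1.77  0.47  0.48  1.23]
delta tool mm [-0.12  0.53 -0.05] 0.11280783421685214
```

View pics/w3.png

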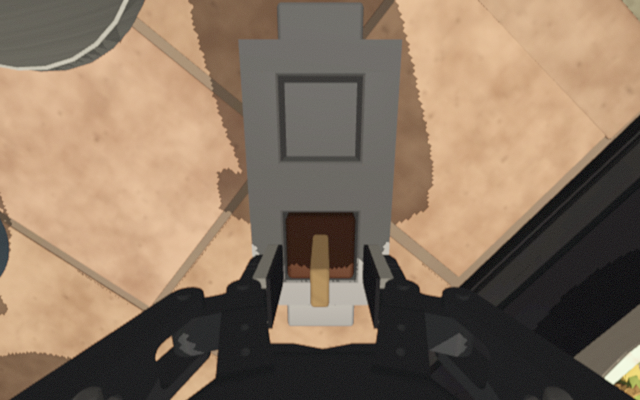

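The stick top at (320,300) sits midway between the pads at (272,290) and (375,290). Closing on it.

Emit:
{"name": "apply_moves", "arguments": {
  "deltas": [
    {"x": 0, "y": 0, "z": 0, "roll": 0, "claw": 0.0},
    {"x": 0, "y": 0, "z": 0, "roll": 0, "claw": 0.0},
    {"x": 0, "y": 0, "z": 0, "roll": 0, "claw": 0.0},
    {"x": 0, "y": 0, "z": 0, "roll": 0, "claw": 0.0},
    {"x": 0, "y": 0, "z": 0, "roll": 0, "claw": 0.0},
    {"x": 0, "y": 0, "z": 0, "roll": 0, "claw": 0.0}
  ],
  "squeeze": 40
}}

```text
clock: 4.22
eef_pos: [467.0, 273.8, 47.8]
ee_rot: [-0.801, -1.697, 1.696]
ft_force: [-0.7, -0.9, 7.3]
opening: 7.2
```

Emit:
{"name": "apply_moves", "arguments": {
  "deltas": [
    {"x": 0, "y": -0.005, "z": 0, "roll": 0, "claw": 0.0},
    {"x": 0, "y": -0.008, "z": 0, "roll": 0, "claw": 0.0},
    {"x": 0, "y": -0.012, "z": 0, "roll": 0, "claw": 0.0},
    {"x": 0, "y": -0.015, "z": 0, "roll": 0, "claw": 0.0},
    {"x": 0, "y": -0.02, "z": 0, "roll": 0, "claw": 0.0},
    {"x": 0, "y": -0.02, "z": 0, "roll": 0, "claw": 0.0},
    {"x": 0, "y": -0.02, "z": 0, "roll": 0, "claw": 0.0},
    {"x": 0, "y": -0.02, "z": 0, "roll": 0, "claw": 0.0},
    {"x": 0, "y": -0.02, "z": 0, "roll": 0, "claw": 0.0},
    {"x": 0, "y": -0.01, "z": 0, "roll": 0, "claw": 0.0},
    {"x": 0, "y": 0, "z": 0, "roll": 0, "claw": 0.0}
  ]
}}

```text
clock: 5.13
eef_pos: [467.2, 274.2, 199.9]
ee_rot: [-0.802, -1.699, 1.694]
ft_force: [0.3, -0.1, 0.3]
opening: 7.1
```

```bash
python3 go.py 440.7 50.8 196 129.3
python3 - <<'E'
from h import *
i=cam('wrist');a=arm.grab_frame('wrist')[:,:,::-1];b=arm.grab_frame('scene')[:,:,::-1]
cv2.imwrite('pics/w4.png',cv2.resize(np.hstack([a,b]),(800,250),interpolation=cv2.INTER_AREA))
E
```

```text
t 5.1333 pos [467.23 274.17 199.91] jaw 129.47713817381586 tilt [ 0.  0. -1.] open 7.106513140470943 F [ 0.27 -0.09  0.26] q [-0.38  0.71 -0.39  1.65  0.34  0.84  1.34]
delta tool mm [-155.54    3.44  162.5 ] 0.17713817381584818
```

View pics/w4.png

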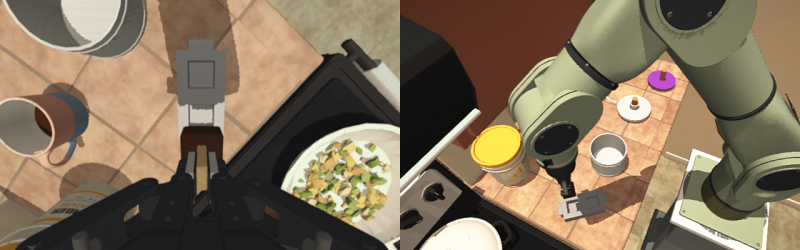

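Emit:
{"name": "apply_moves", "arguments": {
  "deltas": [
    {"x": -0.006, "y": 0, "z": 0.0065, "roll": 0, "claw": 0},
    {"x": -0.012, "y": 0, "z": 0.0125, "roll": 0, "claw": 0},
    {"x": -0.012, "y": 0, "z": 0.0125, "roll": 0, "claw": 0},
    {"x": -0.012, "y": 0, "z": 0.0125, "roll": 0, "claw": 0},
    {"x": -0.012, "y": 0, "z": 0.0125, "roll": 0, "claw": 0},
    {"x": -0.012, "y": 0, "z": 0.0125, "roll": 0, "claw": 0},
    {"x": -0.012, "y": 0, "z": 0.0125, "roll": 0, "claw": 0},
    {"x": -0.012, "y": 0, "z": 0.0125, "roll": 0, "claw": 0},
    {"x": -0.012, "y": 0, "z": 0.0125, "roll": 0, "claw": 0},
    {"x": -0.012, "y": 0, "z": 0.0125, "roll": 0, "claw": 0},
    {"x": -0.012, "y": 0, "z": 0.0125, "roll": 0, "claw": 0},
    {"x": -0.012, "y": 0, "z": 0.0125, "roll": 0, "claw": 0},
    {"x": -0.012, "y": 0, "z": 0.0125, "roll": 0, "claw": 0},
    {"x": -0.006, "y": 0, "z": 0.0065, "roll": 0, "claw": 0},
    {"x": 0, "y": 0, "z": 0, "roll": 0, "claw": 0},
    {"x": 0, "y": 0, "z": 0, "roll": 0, "claw": 0}
  ]
}}

```text
clock: 6.57
eef_pos: [440.0, 49.8, 197.1]
ee_rot: [-0.8, -1.696, 1.696]
ft_force: [0.1, 1.1, -1.2]
opening: 7.5
```

```bash
python3 go.py 440.7 50.8 50 129.3
python3 - <<'E'
from h import *
i=cam('wrist');a=arm.grab_frame('wrist')[:,:,::-1]
th=np.linspace(0,2*np.pi,60);p=proj(i,np.c_[440.7+64*np.cos(th),50.8+64*np.sin(th),100+0*th])
a=a.copy()
for q in p: cv2.circle(a,tuple(map(int,q)),1,(0,0,255),-1)
cv2.imwrite('pics/w5.png',a)
E
```

```text
t 6.5667 pos [439.96  49.85 197.11] jaw 129.45827839750334 tilt [-0.  0. -1.] open 7.546869299504912 F [ 0.06  1.13 -1.21] q [ 0.07  0.6  -0.43  1.98  0.4   0.64  1.64]
delta tool mm [  0.2  147.11  -1.21] 0.15827839750332373
```

View pics/w5.png

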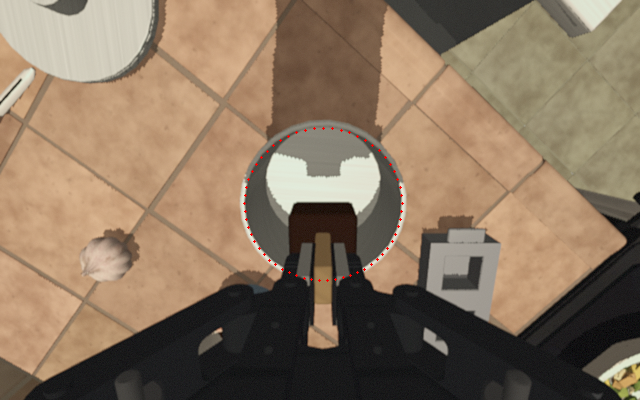

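The drawn mouth circle lies on the rim (left 245, right 403, top 128), so the tin's position is good. Lowering.

Emit:
{"name": "apply_moves", "arguments": {
  "deltas": [
    {"x": 0, "y": 0.01, "z": -0.001, "roll": 0, "claw": 0},
    {"x": 0, "y": 0.02, "z": 0, "roll": 0, "claw": 0},
    {"x": 0, "y": 0.02, "z": 0, "roll": 0, "claw": 0},
    {"x": 0, "y": 0.02, "z": 0, "roll": 0, "claw": 0},
    {"x": 0, "y": 0.02, "z": 0, "roll": 0, "claw": 0},
    {"x": 0, "y": 0.018, "z": 0, "roll": 0, "claw": 0},
    {"x": 0, "y": 0.014, "z": 0, "roll": 0, "claw": 0},
    {"x": 0, "y": 0.01, "z": 0, "roll": 0, "claw": 0},
    {"x": 0, "y": 0.008, "z": 0, "roll": 0, "claw": 0},
    {"x": 0, "y": 0.004, "z": 0, "roll": 0, "claw": 0},
    {"x": 0, "y": 0, "z": 0, "roll": 0, "claw": 0}
  ]
}}

```text
clock: 7.53
eef_pos: [440.6, 51.2, 52.6]
ee_rot: [-0.798, -1.696, 1.697]
ft_force: [-0.2, -0.5, -0.5]
opening: 7.0
```

Emit:
{"name": "apply_moves", "arguments": {
  "deltas": [
    {"x": 0, "y": 0.001, "z": 0, "roll": 0, "claw": 0},
    {"x": 0, "y": 0.001, "z": 0, "roll": 0, "claw": 0},
    {"x": 0, "y": 0.001, "z": 0, "roll": 0, "claw": 0},
    {"x": 0, "y": 0, "z": 0, "roll": 0, "claw": 0}
  ]
}}

```text
clock: 7.87
eef_pos: [441.0, 50.4, 50.5]
ee_rot: [-0.801, -1.696, 1.696]
ft_force: [0.1, -0.1, -0.5]
opening: 7.1
```

Emit:
{"name": "apply_moves", "arguments": {
  "deltas": [
    {"x": 0, "y": 0.001, "z": 0, "roll": 0, "claw": 0},
    {"x": 0, "y": 0.001, "z": 0, "roll": 0, "claw": 0},
    {"x": 0, "y": 0, "z": 0, "roll": 0, "claw": 0}
  ]
}}

```text
clock: 8.12
eef_pos: [440.9, 50.4, 48.2]
ee_rot: [-0.8, -1.696, 1.696]
ft_force: [0.5, -1.0, -0.9]
opening: 7.4
```

Emit:
{"name": "apply_moves", "arguments": {
  "deltas": [
    {"x": 0, "y": 0.001, "z": 0, "roll": 0, "claw": 0},
    {"x": 0, "y": 0, "z": 0, "roll": 0, "claw": 0},
    {"x": 0, "y": 0, "z": 0, "roll": 0, "claw": 0}
  ]
}}

```text
clock: 8.37
eef_pos: [441.0, 50.2, 47.7]
ee_rot: [-0.801, -1.696, 1.696]
ft_force: [-1.7, -1.2, 13.5]
opening: 7.2
```

Contact (13 N up): the block stands on the floor. Opening narrowly.

Emit:
{"name": "apply_moves", "arguments": {
  "deltas": [
    {"x": 0, "y": -0.0005, "z": 0, "roll": 0, "claw": 0.012},
    {"x": 0, "y": 0, "z": 0, "roll": 0, "claw": 0.02},
    {"x": 0, "y": 0, "z": 0, "roll": 0, "claw": 0.03},
    {"x": 0, "y": 0, "z": 0, "roll": 0, "claw": 0.03},
    {"x": 0, "y": 0, "z": 0, "roll": 0, "claw": 0.03}
  ]
}}

```text
clock: 8.78
eef_pos: [440.9, 50.4, 47.8]
ee_rot: [-0.8, -1.696, 1.696]
ft_force: [0.7, -0.3, 0.4]
opening: 30.1
```

Emit:
{"name": "apply_moves", "arguments": {
  "deltas": [
    {"x": 0, "y": -0.005, "z": 0, "roll": 0, "claw": 0.03},
    {"x": 0, "y": -0.01, "z": 0, "roll": 0, "claw": 0.03},
    {"x": 0, "y": -0.02, "z": 0, "roll": 0, "claw": 0.03},
    {"x": 0, "y": -0.02, "z": 0, "roll": 0, "claw": 0.03},
    {"x": 0, "y": -0.02, "z": 0, "roll": 0, "claw": 0.03},
    {"x": 0, "y": -0.02, "z": 0, "roll": 0, "claw": 0.03},
    {"x": 0, "y": -0.02, "z": 0, "roll": 0, "claw": 0.045},
    {"x": 0, "y": -0.02, "z": 0, "roll": 0, "claw": 0.05},
    {"x": 0, "y": -0.02, "z": 0, "roll": 0, "claw": 0.05},
    {"x": 0, "y": -0.02, "z": 0, "roll": 0, "claw": 0.05},
    {"x": 0, "y": -0.02, "z": 0, "roll": 0, "claw": 0.05},
    {"x": 0, "y": 0, "z": 0, "roll": 0, "claw": 0.05}
  ]
}}

```text
clock: 9.78
eef_pos: [441.6, 50.6, 246.0]
ee_rot: [-0.804, -1.699, 1.695]
ft_force: [0.1, 0.8, -0.2]
opening: 50.4
```

```bash
python3 go.py 445.5 -240.2 200 129.3
python3 - <<'E'
from h import *
i=cam('wrist');a=arm.grab_frame('wrist')[:,:,::-1].copy()
th=np.linspace(0,2*np.pi,60);p=proj(i,np.c_[440.7+64*np.cos(th),50.8+64*np.sin(th),100+0*th])
for q in p: cv2.circle(a,tuple(map(int,q)),1,(0,0,255),-1)
cv2.imwrite('pics/w6.png',a)
E
```

```text
t 9.7833 pos [441.56  50.6  245.96] jaw 129.47682009518255 tilt [ 0.  0. -1.] open 50.39438231834013 F [ 0.14  0.79 -0.19] q [ 0.12  0.53 -0.5   1.9   0.35  0.79  1.69]
delta tool mm [-226.86   45.87  181.99] 0.17682009518253494
```

View pics/w6.png

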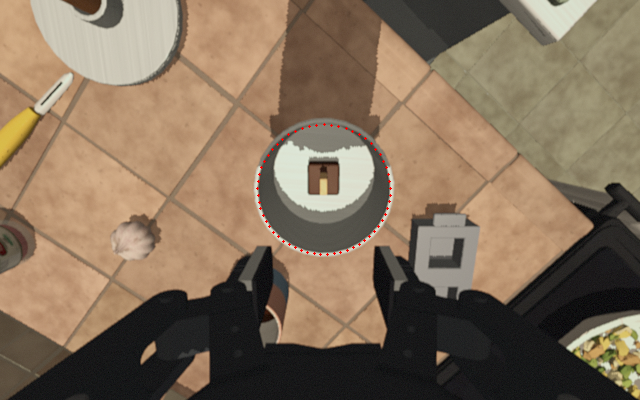

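Chocolate stands upright in the middle of the tin at (323,178). On to the lids.

Emit:
{"name": "apply_moves", "arguments": {
  "deltas": [
    {"x": -0.0075, "y": 0, "z": 0.006, "roll": 0, "claw": 0.06},
    {"x": -0.015, "y": 0, "z": 0.012, "roll": 0, "claw": 0.06},
    {"x": -0.015, "y": 0, "z": 0.012, "roll": 0, "claw": 0.06},
    {"x": -0.015, "y": 0, "z": 0.012, "roll": 0, "claw": 0.06},
    {"x": -0.015, "y": 0, "z": 0.012, "roll": 0, "claw": 0.06},
    {"x": -0.015, "y": 0, "z": 0.012, "roll": 0, "claw": 0.06},
    {"x": -0.015, "y": 0, "z": 0.012, "roll": 0, "claw": 0.06},
    {"x": -0.015, "y": 0, "z": 0.012, "roll": 0, "claw": 0.06},
    {"x": -0.015, "y": 0, "z": 0.012, "roll": 0, "claw": 0.06},
    {"x": -0.015, "y": 0, "z": 0.012, "roll": 0, "claw": 0.06},
    {"x": -0.015, "y": 0, "z": 0.012, "roll": 0, "claw": 0.06},
    {"x": -0.015, "y": 0, "z": 0.012, "roll": 0, "claw": 0.06},
    {"x": -0.015, "y": 0, "z": 0.012, "roll": 0, "claw": 0.06},
    {"x": -0.015, "y": 0, "z": 0.012, "roll": 0, "claw": 0.06},
    {"x": -0.015, "y": 0, "z": 0.012, "roll": 0, "claw": 0.06},
    {"x": -0.0095, "y": 0, "z": 0.008, "roll": 0, "claw": 0.06},
    {"x": 0, "y": 0, "z": 0, "roll": 0, "claw": 0.06}
  ]
}}

```text
clock: 11.25
eef_pos: [443.7, -243.2, 241.9]
ee_rot: [-0.801, -1.693, 1.694]
ft_force: [0.0, 0.2, 0.1]
opening: 60.1
```

Emit:
{"name": "apply_moves", "arguments": {
  "deltas": [
    {"x": 0, "y": 0, "z": 0, "roll": 6, "claw": 0.06},
    {"x": 0, "y": 0, "z": 0, "roll": 6, "claw": 0.06},
    {"x": 0, "y": 0, "z": 0, "roll": 6, "claw": 0.06},
    {"x": 0, "y": 0, "z": 0, "roll": 6, "claw": 0.06},
    {"x": 0, "y": 0, "z": 0, "roll": 6, "claw": 0.06},
    {"x": 0, "y": 0, "z": 0, "roll": 6, "claw": 0.06},
    {"x": 0, "y": 0, "z": 0, "roll": 6, "claw": 0.06},
    {"x": 0, "y": 0, "z": 0, "roll": 6, "claw": 0.06},
    {"x": 0, "y": 0, "z": 0, "roll": 6, "claw": 0.06},
    {"x": 0, "y": 0, "z": 0, "roll": 6, "claw": 0.06},
    {"x": 0, "y": 0, "z": 0, "roll": 0, "claw": 0.06},
    {"x": 0, "y": 0, "z": 0, "roll": 0, "claw": 0.06}
  ]
}}

```text
clock: 12.25
eef_pos: [444.7, -240.0, 242.6]
ee_rot: [-1.356, -0.944, 0.945]
ft_force: [0.2, -0.7, 0.2]
opening: 59.6
```

```bash
python3 go.py 445.3 -240.2 57
python3 - <<'E'
from h import *
i=cam('wrist');a=arm.grab_frame('wrist')[:,:,::-1].copy()
cv2.imwrite('pics/w7raw.png',a)
th=np.linspace(0,2*np.pi,60)
for r,z in((76.5,26),(12.5,81),(21,53)):
  for q in proj(i,np.c_[445.3+r*np.cos(th),-240.2+r*np.sin(th),z+0*th]): cv2.circle(a,tuple(map(int,q)),1,(0,0,255),-1)
cv2.imwrite('pics/w7.png',a)
E
```

```text
t 12.25 pos [ 444.66 -239.97  242.59] jaw 69.71586294714672 tilt [-0.  0. -1.] open 59.62539067288302 F [ 0.22 -0.7   0.17] q [ 0.55  0.59 -0.21  1.71  0.16  0.85  1.49]
delta tool mm [  0.03 185.59  -0.79]
```

View pics/w7.png

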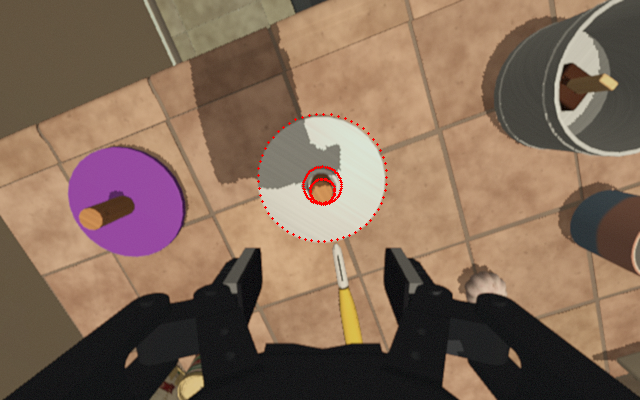

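The white pair at (322,185) is wanted, and the drawn circles match its edge, neck and knob. The purple lid with its knob at (90,216) is the look-alike. Descending onto the knob.

Emit:
{"name": "apply_moves", "arguments": {
  "deltas": [
    {"x": 0, "y": 0.01, "z": -0.0008, "roll": 0, "claw": 0.06},
    {"x": 0, "y": 0.02, "z": 0, "roll": 0, "claw": 0.06},
    {"x": 0, "y": 0.02, "z": 0, "roll": 0, "claw": 0.06},
    {"x": 0, "y": 0.02, "z": 0, "roll": 0, "claw": 0.06},
    {"x": 0, "y": 0.02, "z": 0, "roll": 0, "claw": 0.06},
    {"x": 0, "y": 0.02, "z": 0, "roll": 0, "claw": 0.06},
    {"x": 0, "y": 0.02, "z": 0, "roll": 0, "claw": 0.06},
    {"x": 0, "y": 0.02, "z": 0, "roll": 0, "claw": 0.06},
    {"x": 0, "y": 0.018, "z": 0, "roll": 0, "claw": 0.05},
    {"x": 0, "y": 0.012, "z": 0, "roll": 0, "claw": 0.05},
    {"x": 0, "y": 0.005, "z": 0, "roll": 0, "claw": 0.05},
    {"x": 0, "y": 0, "z": 0, "roll": 0, "claw": 0.05},
    {"x": 0, "y": 0, "z": 0, "roll": 0, "claw": 0.05}
  ]
}}

```text
clock: 13.38
eef_pos: [445.6, -240.8, 58.2]
ee_rot: [-1.357, -0.943, 0.942]
ft_force: [-0.2, -0.3, 0.0]
opening: 50.1
```

```bash
python3 go.py 445.3 -240.2 56.5
python3 - <<'E'
from h import *
i=cam('wrist');a=arm.grab_frame('wrist')[:,:,::-1].copy()
cv2.imwrite('pics/w8.png',a)
E
```

```text
t 13.3833 pos [ 445.59 -240.79   58.22] jaw 69.55852517873483 tilt [ 0.  0. -1.] open 50.12510638004634 F [-0.17 -0.26  0.  ] q [ 0.49  0.89 -0.11  1.9   0.25  0.37  1.4 ]
delta tool mm [0.45 1.72 0.48]
```

View pics/w8.png

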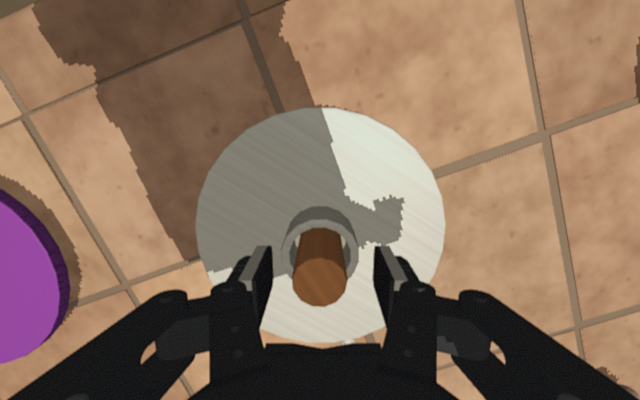

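Knob (320,282) is midway between the pads. Closing.

Emit:
{"name": "apply_moves", "arguments": {
  "deltas": [
    {"x": 0, "y": 0.0015, "z": 0, "roll": 0, "claw": 0.04},
    {"x": 0, "y": 0, "z": 0, "roll": 0, "claw": 0.03},
    {"x": 0, "y": 0, "z": 0, "roll": 0, "claw": 0.02},
    {"x": 0, "y": 0, "z": 0, "roll": 0, "claw": 0.01},
    {"x": 0, "y": 0, "z": 0, "roll": 0, "claw": 0.01},
    {"x": 0, "y": 0, "z": 0, "roll": 0, "claw": 0.01},
    {"x": 0, "y": 0, "z": 0, "roll": 0, "claw": 0.01}
  ],
  "squeeze": 70
}}

```text
clock: 14.02
eef_pos: [445.6, -241.0, 57.0]
ee_rot: [-1.358, -0.942, 0.942]
ft_force: [-1.9, 0.2, 11.3]
opening: 23.4
```

Emit:
{"name": "apply_moves", "arguments": {
  "deltas": [
    {"x": 0, "y": -0.002, "z": 0, "roll": 0, "claw": 0.01},
    {"x": 0, "y": -0.004, "z": 0, "roll": 0, "claw": 0.01},
    {"x": 0, "y": -0.006, "z": 0, "roll": 0, "claw": 0.01},
    {"x": 0, "y": -0.006, "z": 0, "roll": 0, "claw": 0.01},
    {"x": 0, "y": -0.004, "z": 0, "roll": 0, "claw": 0.01},
    {"x": 0, "y": 0, "z": 0, "roll": 0, "claw": 0.01}
  ]
}}

```text
clock: 14.52
eef_pos: [445.8, -241.1, 79.3]
ee_rot: [-1.359, -0.942, 0.941]
ft_force: [0.2, -0.1, -2.1]
opening: 22.8
```

```bash
python3 go.py 440.7 50.8 240
python3 - <<'E'
from h import *
a=arm.grab_frame('scene')[:,:,::-1].copy();b=arm.grab_frame('wrist')[:,:,::-1]
cv2.imwrite('pics/w9.png',cv2.resize(np.hstack([a,b]),(800,250),interpolation=cv2.INTER_AREA))
E
```

```text
t 14.5167 pos [ 445.84 -241.05   79.35] jaw 69.47511721912336 tilt [ 0. -0. -1.] open 22.843356540543887 F [ 0.24 -0.07 -2.12] q [ 0.5   0.85 -0.13  1.89  0.24  0.42  1.41]
delta tool mm [ 271.49 -160.85  106.93]
```

View pics/w9.png

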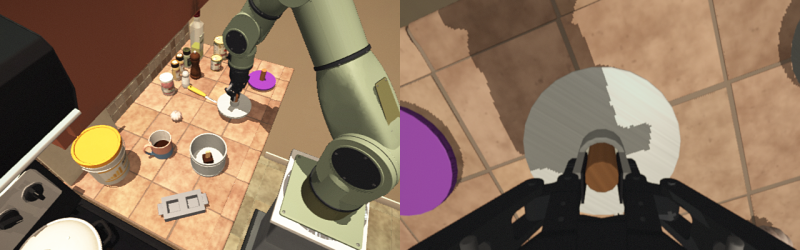

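Emit:
{"name": "apply_moves", "arguments": {
  "deltas": [
    {"x": 0, "y": -0.006, "z": 0, "roll": 0, "claw": 0.01},
    {"x": 0, "y": -0.012, "z": 0, "roll": 0, "claw": 0.01},
    {"x": 0, "y": -0.015, "z": 0, "roll": 0, "claw": 0.01},
    {"x": 0, "y": -0.015, "z": 0, "roll": 0, "claw": 0.01},
    {"x": 0, "y": -0.015, "z": 0, "roll": 0, "claw": 0.01},
    {"x": 0, "y": -0.015, "z": 0, "roll": 0, "claw": 0.01},
    {"x": 0, "y": -0.015, "z": 0, "roll": 0, "claw": 0.01},
    {"x": 0, "y": -0.015, "z": 0, "roll": 0, "claw": 0.01},
    {"x": 0, "y": -0.01, "z": 0, "roll": 0, "claw": 0.01},
    {"x": 0, "y": -0.006, "z": 0, "roll": 0, "claw": 0.01},
    {"x": 0, "y": 0, "z": 0, "roll": 0, "claw": 0.01}
  ]
}}

```text
clock: 15.53
eef_pos: [445.7, -241.0, 203.3]
ee_rot: [-1.359, -0.942, 0.941]
ft_force: [0.9, 0.2, -3.3]
opening: 23.1
```

Emit:
{"name": "apply_moves", "arguments": {
  "deltas": [
    {"x": 0.005, "y": 0, "z": 0.002, "roll": 0, "claw": 0.01},
    {"x": 0.01, "y": 0, "z": 0.004, "roll": 0, "claw": 0.01},
    {"x": 0.015, "y": 0, "z": 0.006, "roll": 0, "claw": 0.01},
    {"x": 0.015, "y": 0, "z": 0.006, "roll": 0, "claw": 0.01},
    {"x": 0.015, "y": 0, "z": 0.006, "roll": 0, "claw": 0.01},
    {"x": 0.015, "y": 0, "z": 0.006, "roll": 0, "claw": 0.01},
    {"x": 0.015, "y": 0, "z": 0.006, "roll": 0, "claw": 0.01},
    {"x": 0.015, "y": 0, "z": 0.006, "roll": 0, "claw": 0.01},
    {"x": 0.015, "y": 0, "z": 0.006, "roll": 0, "claw": 0.01},
    {"x": 0.015, "y": 0, "z": 0.006, "roll": 0, "claw": 0.01},
    {"x": 0.015, "y": 0, "z": 0.006, "roll": 0, "claw": 0.01},
    {"x": 0.015, "y": 0, "z": 0.006, "roll": 0, "claw": 0.01},
    {"x": 0.015, "y": 0, "z": 0.006, "roll": 0, "claw": 0.01},
    {"x": 0.015, "y": 0, "z": 0.006, "roll": 0, "claw": 0.01},
    {"x": 0.015, "y": 0, "z": 0.006, "roll": 0, "claw": 0.01},
    {"x": 0.015, "y": 0, "z": 0.006, "roll": 0, "claw": 0.01},
    {"x": 0.015, "y": 0, "z": 0.006, "roll": 0, "claw": 0.01},
    {"x": 0.015, "y": 0, "z": 0.006, "roll": 0, "claw": 0.01},
    {"x": 0.01, "y": 0, "z": 0.004, "roll": 0, "claw": 0.01},
    {"x": 0.006, "y": 0, "z": 0.002, "roll": 0, "claw": 0.01}
  ]
}}

```text
clock: 17.2
eef_pos: [438.5, 52.9, 201.9]
ee_rot: [-1.356, -0.942, 0.944]
ft_force: [0.3, -0.0, -2.7]
opening: 22.8
```

Emit:
{"name": "apply_moves", "arguments": {
  "deltas": [
    {"x": 0, "y": 0, "z": 0, "roll": 0, "claw": 0.01},
    {"x": 0, "y": 0, "z": 0, "roll": 0, "claw": 0.01},
    {"x": 0, "y": 0, "z": 0, "roll": 0, "claw": 0.01}
  ]
}}

```text
clock: 17.45
eef_pos: [439.2, 50.2, 202.2]
ee_rot: [-1.358, -0.94, 0.941]
ft_force: [-0.5, -0.5, -3.3]
opening: 22.7
```

```bash
python3 go.py 440.7 50.8 145
python3 - <<'E'
from h import *
a=arm.grab_frame('scene')[:,:,::-1].copy();b=arm.grab_frame('wrist')[:,:,::-1]
cv2.imwrite('pics/w10s.png',a);cv2.imwrite('pics/w10.png',b)
t=arm.grab_frame('top')[:,:,::-1];cv2.imwrite('pics/w10t.png',t)
E
```

```text
t 17.45 pos [439.16  50.23 202.18] jaw 69.44239570586076 tilt [-0. -0. -1.] open 22.689556122106193 F [-0.47 -0.46 -3.29] q [-0.11  0.57 -0.12  1.98  0.12  0.6   0.9 ]
delta tool mm [ 1.11 57.18 -1.25]
```

View pics/w10.png

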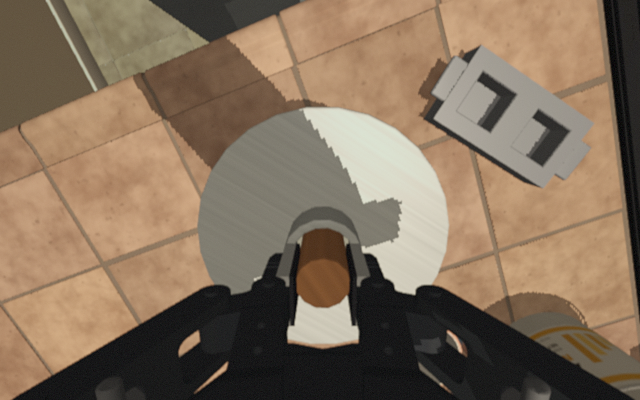

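View pics/w10s.png

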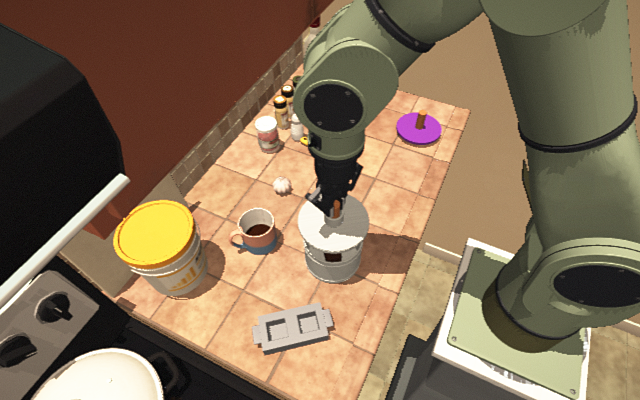

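Run:
```python
import cv2
a=cv2.imread('pics/w6.png')[105:270,240:410];cv2.imwrite('pics/w6c.png',cv2.resize(a,None,fx=3.5,fy=3.5,interpolation=cv2.INTER_CUBIC))
```

```text
(no output)
```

View pics/w6c.png

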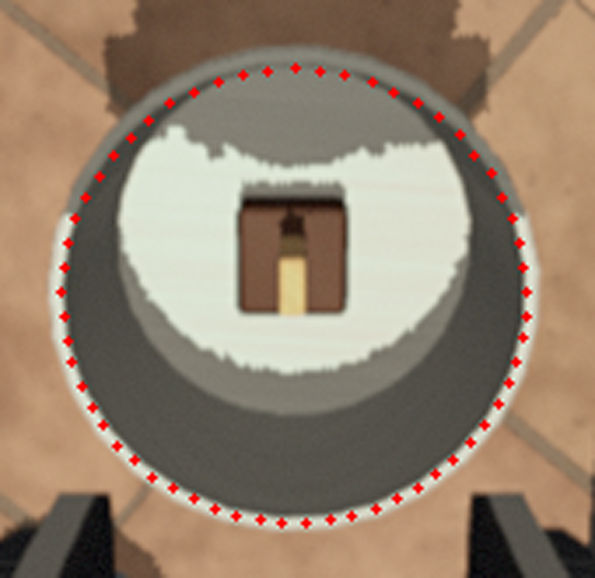

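Run:
```python
from m import *
import cell
# tin fit from w6 edge points (outer rim), pose at that time
info=cam('wrist')
s=arm.observe();M=R.from_rotvec(s['ee_rot']).as_matrix();Mc=R.from_rotvec(info['rvec']).as_matrix();c=-Mc.T@info['tvec']
ct=M.T@(c-s['eef_pos']);Rct=Mc@M   # cam in tool
def info_at(p,rv):
    Mt=R.from_rotvec(rv).as_matrix();C=np.array(p)+Mt@ct;Rc=Rct@Mt.T
    d=dict(info);d['rvec']=R.from_matrix(Rc).as_rotvec();d['tvec']=-Rc@C;return d
i6=info_at([441.56,50.6,245.96],[-0.804,-1.699,1.695])
e=np.array([(50,290),(539,290),(294,47),(294,529),(96,145),(490,145),(105,430),(480,430)])[:4]/3.5+[240,105]-.35
print('tin',circ(ray(i6,e,100),68),circ(ray(i6,e,100)))
im=cv2.imread('pics/w10.png')
g=cv2.cvtColor(im,cv2.COLOR_BGR2HSV);m=((g[...,1]<50)&(g[...,2]>90)).astype(np.uint8)
m[270:]=0;m[:,:190]=0;m[:,455:]=0
m[:110,300:]*=1
cs=max(cv2.findContours(m,0,1)[0],key=cv2.contourArea)[:,0]
P=[]
for x,y in cs:
    if y<262 and np.hypot(x-323,y-228)>112: P.append((x,y))
P=np.array(P);print(len(P),P[:,0].min(),P[:,0].max(),P[:,1].min())
p=s['eef_pos'];W=ray(info,P,p[2]-57+26)
for r in (76.5,None):
    x,e=circ(W,r);print('lid',x,e,'rel tool',M.T@np.array([x[0]-p[0],x[1]-p[1],0]))
print(p)
```

```text
tin (array([439.2 ,  49.74,  68.  ]), np.float64(0.5303502040591361)) (array([439.19,  49.72,  67.47]), np.float64(0.2417742577176618))
419 198 448 107
lid [441.1   49.59  76.5 ] 0.7409309404147414 rel tool [ 0.01 -0.   -1.93]
lid [439.2   50.36  74.81] 0.19614492337368125 rel tool [ 0.07 -0.    0.12]
[439.29  50.26 202.25]
```

Emit:
{"name": "apply_moves", "arguments": {
  "deltas": [
    {"x": 0, "y": 0.005, "z": 0, "roll": 0, "claw": 0.01},
    {"x": 0, "y": 0.008, "z": 0, "roll": 0, "claw": 0.01},
    {"x": 0, "y": 0.008, "z": 0, "roll": 0, "claw": 0.01},
    {"x": 0, "y": 0.008, "z": 0, "roll": 0, "claw": 0.01},
    {"x": 0, "y": 0.006, "z": 0, "roll": 0, "claw": 0.01},
    {"x": 0, "y": 0.005, "z": 0, "roll": 0, "claw": 0.01},
    {"x": 0, "y": 0, "z": 0, "roll": 0, "claw": 0.01},
    {"x": 0, "y": 0, "z": 0, "roll": 0, "claw": 0.01}
  ]
}}

```text
clock: 18.27
eef_pos: [439.3, 50.8, 162.2]
ee_rot: [-1.358, -0.941, 0.942]
ft_force: [0.3, -0.8, -3.0]
opening: 22.6
```

Emit:
{"name": "apply_moves", "arguments": {
  "deltas": [
    {"x": 0, "y": 0.001, "z": 0, "roll": 0, "claw": 0.01},
    {"x": 0, "y": 0.001, "z": 0, "roll": 0, "claw": 0.01},
    {"x": 0, "y": 0.001, "z": 0, "roll": 0, "claw": 0.01},
    {"x": 0, "y": 0.001, "z": 0, "roll": 0, "claw": 0.01},
    {"x": 0, "y": 0, "z": 0, "roll": 0, "claw": 0.01}
  ]
}}

```text
clock: 18.68
eef_pos: [439.3, 50.9, 158.2]
ee_rot: [-1.358, -0.941, 0.942]
ft_force: [-0.2, 0.1, -3.6]
opening: 22.8
```

Run:
```python
from h import *
a=arm.grab_frame('scene')[:,:,::-1][180:300,270:400];b=arm.grab_frame('top')[:,:,::-1][180:300,225:330]
cv2.imwrite('pics/w11.png',np.hstack([cv2.resize(x,None,fx=3,fy=3,interpolation=cv2.INTER_CUBIC) for x in(a,b)]))
```

```text
(no output)
```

View pics/w11.png

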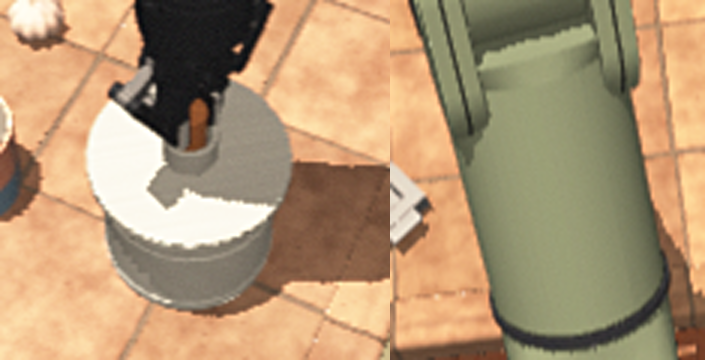

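Emit:
{"name": "apply_moves", "arguments": {
  "deltas": [
    {"x": 0, "y": 0.001, "z": 0, "roll": 0, "claw": 0.01},
    {"x": 0, "y": 0.001, "z": 0, "roll": 0, "claw": 0.01},
    {"x": 0, "y": 0.001, "z": 0, "roll": 0, "claw": 0.01},
    {"x": 0, "y": 0, "z": 0, "roll": 0, "claw": 0.01}
  ]
}}

```text
clock: 19.12
eef_pos: [439.3, 50.8, 155.1]
ee_rot: [-1.358, -0.941, 0.942]
ft_force: [-0.9, -0.4, -3.3]
opening: 23.0
```

Emit:
{"name": "apply_moves", "arguments": {
  "deltas": [
    {"x": 0, "y": 0.001, "z": 0, "roll": 0, "claw": 0.01},
    {"x": 0, "y": 0.001, "z": 0, "roll": 0, "claw": 0.01},
    {"x": 0, "y": 0, "z": 0, "roll": 0, "claw": 0.01}
  ]
}}

```text
clock: 19.37
eef_pos: [439.3, 50.8, 153.1]
ee_rot: [-1.358, -0.941, 0.942]
ft_force: [-0.9, 0.5, -3.3]
opening: 22.9
```

The lids hover over the tin (190,160 in the crop), and there is no contact force yet although the plug is about 4 mm in. Continuing.

Emit:
{"name": "apply_moves", "arguments": {
  "deltas": [
    {"x": 0, "y": 0.001, "z": 0, "roll": 0, "claw": 0.01},
    {"x": 0, "y": 0.001, "z": 0, "roll": 0, "claw": 0.01},
    {"x": 0, "y": 0, "z": 0, "roll": 0, "claw": 0.01}
  ]
}}

```text
clock: 19.62
eef_pos: [439.3, 50.8, 151.1]
ee_rot: [-1.358, -0.941, 0.942]
ft_force: [-0.3, -0.3, -4.3]
opening: 22.6
```

Emit:
{"name": "apply_moves", "arguments": {
  "deltas": [
    {"x": 0, "y": 0.001, "z": 0, "roll": 0, "claw": 0.01},
    {"x": 0, "y": 0.001, "z": 0, "roll": 0, "claw": 0.01},
    {"x": 0, "y": 0, "z": 0, "roll": 0, "claw": 0.01}
  ]
}}

```text
clock: 19.87
eef_pos: [439.3, 50.8, 149.1]
ee_rot: [-1.358, -0.941, 0.942]
ft_force: [-0.4, 0.2, -3.5]
opening: 22.8
```

Emit:
{"name": "apply_moves", "arguments": {
  "deltas": [
    {"x": 0, "y": 0.001, "z": 0, "roll": 0, "claw": 0.01},
    {"x": 0, "y": 0.001, "z": 0, "roll": 0, "claw": 0.01},
    {"x": 0, "y": 0, "z": 0, "roll": 0, "claw": 0.01}
  ]
}}

```text
clock: 20.12
eef_pos: [439.3, 50.8, 147.1]
ee_rot: [-1.358, -0.941, 0.942]
ft_force: [0.1, 0.3, -3.1]
opening: 23.0
```

Emit:
{"name": "apply_moves", "arguments": {
  "deltas": [
    {"x": 0, "y": 0.001, "z": 0, "roll": 0, "claw": 0.01},
    {"x": 0, "y": 0, "z": 0, "roll": 0, "claw": 0.01},
    {"x": 0, "y": 0, "z": 0, "roll": 0, "claw": 0.01}
  ]
}}

```text
clock: 20.37
eef_pos: [439.3, 50.9, 146.3]
ee_rot: [-1.358, -0.941, 0.942]
ft_force: [0.4, 0.1, -2.8]
opening: 23.1
```

Emit:
{"name": "apply_moves", "arguments": {
  "deltas": [
    {"x": 0, "y": 0.001, "z": 0, "roll": 0, "claw": 0.01},
    {"x": 0, "y": 0, "z": 0, "roll": 0, "claw": 0.01},
    {"x": 0, "y": 0, "z": 0, "roll": 0, "claw": 0.01}
  ]
}}

```text
clock: 20.62
eef_pos: [439.3, 50.8, 145.3]
ee_rot: [-1.358, -0.941, 0.942]
ft_force: [0.8, -0.1, -3.4]
opening: 23.0
```

Emit:
{"name": "apply_moves", "arguments": {
  "deltas": [
    {"x": 0, "y": 0.0005, "z": 0, "roll": 0, "claw": 0.01},
    {"x": 0, "y": 0.0005, "z": 0, "roll": 0, "claw": 0.01},
    {"x": 0, "y": 0, "z": 0, "roll": 0, "claw": 0.01}
  ]
}}

```text
clock: 20.87
eef_pos: [439.4, 50.9, 144.9]
ee_rot: [-1.358, -0.942, 0.941]
ft_force: [-4.6, -0.0, 17.7]
opening: 22.9
```

Emit:
{"name": "apply_moves", "arguments": {
  "deltas": [
    {"x": 0, "y": 0.0005, "z": 0, "roll": 0, "claw": 0.01},
    {"x": 0, "y": 0, "z": 0, "roll": 0, "claw": 0.01},
    {"x": 0, "y": 0, "z": 0, "roll": 0, "claw": 0.01}
  ]
}}

```text
clock: 21.12
eef_pos: [439.4, 50.9, 144.9]
ee_rot: [-1.358, -0.942, 0.941]
ft_force: [-6.7, -1.2, 33.1]
opening: 22.7
```

Seated: contact at TCP z 144.9, against 145 predicted. Easing the push off, then releasing.

Emit:
{"name": "apply_moves", "arguments": {
  "deltas": [
    {"x": 0, "y": -0.0008, "z": 0, "roll": 0, "claw": 0.01},
    {"x": 0, "y": 0, "z": 0, "roll": 0, "claw": 0.02},
    {"x": 0, "y": 0, "z": 0, "roll": 0, "claw": 0.03},
    {"x": 0, "y": 0, "z": 0, "roll": 0, "claw": 0.04},
    {"x": 0, "y": 0, "z": 0, "roll": 0, "claw": 0.05},
    {"x": 0, "y": 0, "z": 0, "roll": 0, "claw": 0.05},
    {"x": 0, "y": 0, "z": 0, "roll": 0, "claw": 0.05}
  ],
  "squeeze": 40
}}

```text
clock: 21.7
eef_pos: [439.4, 50.8, 144.5]
ee_rot: [-1.358, -0.941, 0.942]
ft_force: [0.1, -0.4, -0.5]
opening: 50.1
```

Emit:
{"name": "apply_moves", "arguments": {
  "deltas": [
    {"x": 0, "y": -0.01, "z": 0, "roll": 0, "claw": 0.06},
    {"x": 0, "y": -0.015, "z": 0, "roll": 0, "claw": 0.07},
    {"x": 0, "y": -0.02, "z": 0, "roll": 0, "claw": 0.07},
    {"x": 0, "y": -0.02, "z": 0, "roll": 0, "claw": 0.07},
    {"x": 0, "y": -0.015, "z": 0, "roll": 0, "claw": 0.07},
    {"x": 0, "y": 0, "z": 0, "roll": 0, "claw": 0.07},
    {"x": 0, "y": 0, "z": 0, "roll": 0, "claw": 0.07}
  ]
}}

```text
clock: 22.28
eef_pos: [439.5, 50.8, 224.9]
ee_rot: [-1.358, -0.942, 0.941]
ft_force: [0.2, -1.0, 0.2]
opening: 70.3
```

```bash
python3 go.py 439.4 50.6 116
python3 - <<'E'
from h import *
i=cam('wrist');a=arm.grab_frame('wrist')[:,:,::-1].copy();cv2.imwrite('pics/w12raw.png',a)
b=arm.grab_frame('scene')[:,:,::-1]; cv2.imwrite('pics/w12s.png',b)
th=np.linspace(0,2*np.pi,60)
for r,z in((76.5,114),(12.5,169),(21,141)):
  for q in proj(i,np.c_[439.4+r*np.cos(th),50.6+r*np.sin(th),z+0*th]): cv2.circle(a,tuple(map(int,q)),1,(0,0,255),-1)
cv2.imwrite('pics/w12.png',np.vstack([a,cv2.resize(b[180:300,270:400],None,fx=1.5,fy=1.5).repeat(1,0) if False else a[:0]]))
cv2.imwrite('pics/w12c.png',cv2.resize(b[160:300,270:400],None,fx=4,fy=4,interpolation=cv2.INTER_CUBIC))
E
```

```text
t 22.2833 pos [439.54  50.82 224.91] jaw 69.47197593774222 tilt [ 0.  0. -1.] open 70.25142411927901 F [ 0.24 -1.03  0.17] q [-0.11  0.53 -0.13  1.95  0.11  0.67  0.91]
delta tool mm [ -0.3  108.91   0.17]
```

View pics/w12.png

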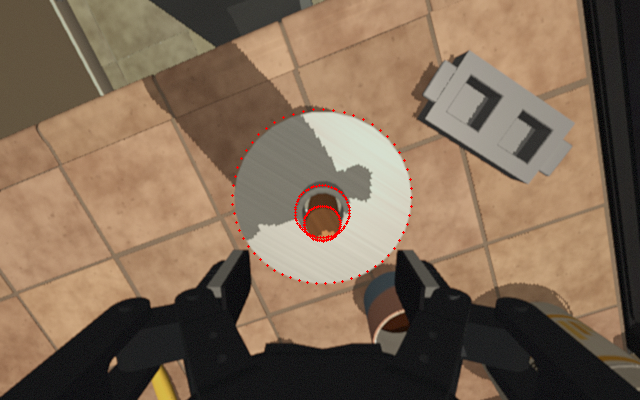

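View pics/w12c.png

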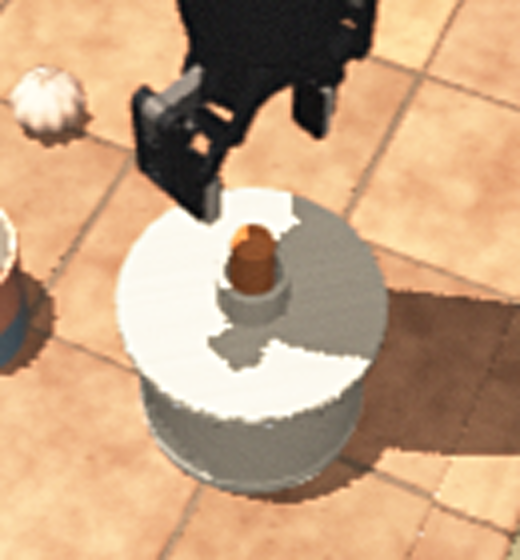

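Seated and free: the drawn circles match plate, neck and knob (322,222) at the seated height. Lowering round the neck.

Emit:
{"name": "apply_moves", "arguments": {
  "deltas": [
    {"x": 0, "y": 0.01, "z": 0, "roll": 0, "claw": 0.07},
    {"x": 0, "y": 0.015, "z": 0, "roll": 0, "claw": 0.07},
    {"x": 0, "y": 0.015, "z": 0, "roll": 0, "claw": 0.07},
    {"x": 0, "y": 0.015, "z": 0, "roll": 0, "claw": 0.07},
    {"x": 0, "y": 0.015, "z": 0, "roll": 0, "claw": 0.07},
    {"x": 0, "y": 0.01, "z": 0, "roll": 0, "claw": 0.07},
    {"x": 0, "y": 0.008, "z": 0, "roll": 0, "claw": 0.065},
    {"x": 0, "y": 0.007, "z": 0, "roll": 0, "claw": 0.065},
    {"x": 0, "y": 0.006, "z": 0, "roll": 0, "claw": 0.06},
    {"x": 0, "y": 0.004, "z": 0, "roll": 0, "claw": 0.06},
    {"x": 0, "y": 0.002, "z": 0, "roll": 0, "claw": 0.06},
    {"x": 0, "y": 0, "z": 0, "roll": 0, "claw": 0.06},
    {"x": 0, "y": 0, "z": 0, "roll": 0, "claw": 0.06}
  ]
}}

```text
clock: 23.47
eef_pos: [439.4, 50.9, 117.8]
ee_rot: [-1.358, -0.942, 0.941]
ft_force: [-0.6, -0.7, -0.4]
opening: 59.8
```

```bash
python3 go.py 439.4 50.6 116.5
python3 - <<'E'
from h import *
cv2.imwrite('pics/w13.png',arm.grab_frame('wrist')[:,:,::-1])
E
```

```text
t 23.4667 pos [439.43  50.86 117.81] jaw 69.48227530533688 tilt [ 0. -0. -1.] open 59.81216000900666 F [-0.63 -0.69 -0.38] q [-0.14  0.73 -0.08  2.08  0.16  0.34  0.86]
delta tool mm [-0.25  1.31 -0.07]
```

View pics/w13.png

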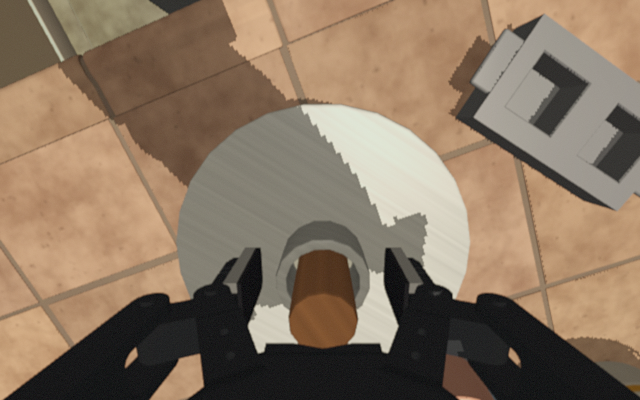

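Neck centred at (322,270) between the pads. Closing on it.

Emit:
{"name": "apply_moves", "arguments": {
  "deltas": [
    {"x": 0, "y": 0.0005, "z": 0, "roll": 0, "claw": 0.052},
    {"x": 0, "y": 0, "z": 0, "roll": 0, "claw": 0.046},
    {"x": 0, "y": 0, "z": 0, "roll": 0, "claw": 0.04},
    {"x": 0, "y": 0, "z": 0, "roll": 0, "claw": 0.034},
    {"x": 0, "y": 0, "z": 0, "roll": 0, "claw": 0.028},
    {"x": 0, "y": 0, "z": 0, "roll": 0, "claw": 0.028},
    {"x": 0, "y": 0, "z": 0, "roll": 0, "claw": 0.028},
    {"x": 0, "y": 0, "z": 0, "roll": 0, "claw": 0.028}
  ],
  "squeeze": 60
}}

```text
clock: 24.18
eef_pos: [439.5, 50.8, 117.6]
ee_rot: [-1.358, -0.942, 0.941]
ft_force: [-2.2, -0.1, 14.9]
opening: 40.9
```

Emit:
{"name": "apply_moves", "arguments": {
  "deltas": [
    {"x": 0, "y": -0.001, "z": 0, "roll": 0, "claw": 0.028},
    {"x": 0, "y": -0.002, "z": 0, "roll": 0, "claw": 0.028},
    {"x": 0, "y": -0.002, "z": 0, "roll": 0, "claw": 0.028},
    {"x": 0, "y": -0.003, "z": 0, "roll": 0, "claw": 0.028},
    {"x": 0, "y": -0.003, "z": 0, "roll": 0, "claw": 0.028},
    {"x": 0, "y": -0.003, "z": 0, "roll": 0, "claw": 0.028},
    {"x": 0, "y": -0.002, "z": 0, "roll": 0, "claw": 0.028},
    {"x": 0, "y": 0, "z": 0, "roll": 0, "claw": 0.028}
  ]
}}

```text
clock: 24.85
eef_pos: [439.5, 50.8, 133.5]
ee_rot: [-1.358, -0.942, 0.941]
ft_force: [-1.4, -0.0, -1.5]
opening: 40.3
```

```bash
python3 go.py 439.4 50.6 116.5
python3 - <<'E'
from h import *
a=arm.grab_frame('wrist')[:,:,::-1];b=arm.grab_frame('scene')[:,:,::-1]
cv2.imwrite('pics/w14.png',np.hstack([cv2.resize(a,(480,300)),cv2.resize(b[190:310,280:400],(300,300),interpolation=cv2.INTER_CUBIC)]))
E
```

```text
t 24.85 pos [439.48  50.85 133.54] jaw 69.48113178333257 tilt [ 0.  0. -1.] open 40.25015262110432 F [-1.38 -0.01 -1.47] q [-0.14  0.7  -0.09  2.07  0.15  0.38  0.87]
delta tool mm [-0.26 17.04 -0.01]
```

View pics/w14.png

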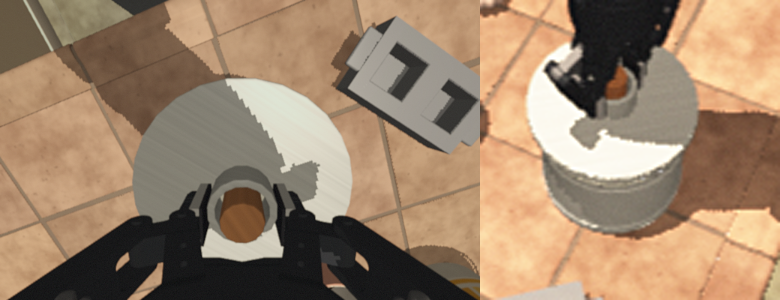

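Weight 1.5 N: outer lid alone, and the knob sits free in the bore at (240,222). Lifting on.

Emit:
{"name": "apply_moves", "arguments": {
  "deltas": [
    {"x": 0, "y": -0.003, "z": 0, "roll": 0, "claw": 0.028},
    {"x": 0, "y": -0.005, "z": 0, "roll": 0, "claw": 0.028},
    {"x": 0, "y": -0.006, "z": 0, "roll": 0, "claw": 0.028},
    {"x": 0, "y": -0.007, "z": 0, "roll": 0, "claw": 0.028},
    {"x": 0, "y": -0.007, "z": 0, "roll": 0, "claw": 0.028},
    {"x": 0, "y": -0.007, "z": 0, "roll": 0, "claw": 0.028},
    {"x": 0, "y": -0.007, "z": 0, "roll": 0, "claw": 0.028},
    {"x": 0, "y": -0.007, "z": 0, "roll": 0, "claw": 0.028},
    {"x": 0, "y": -0.007, "z": 0, "roll": 0, "claw": 0.028},
    {"x": 0, "y": -0.007, "z": 0, "roll": 0, "claw": 0.028},
    {"x": 0, "y": -0.007, "z": 0, "roll": 0, "claw": 0.028},
    {"x": 0, "y": -0.006, "z": 0, "roll": 0, "claw": 0.028},
    {"x": 0, "y": -0.004, "z": 0, "roll": 0, "claw": 0.028},
    {"x": 0, "y": -0.002, "z": 0, "roll": 0, "claw": 0.028},
    {"x": 0, "y": 0, "z": 0, "roll": 0, "claw": 0.028},
    {"x": 0, "y": 0, "z": 0, "roll": 0, "claw": 0.028},
    {"x": 0, "y": 0, "z": 0, "roll": 0, "claw": 0.028},
    {"x": 0, "y": 0, "z": 0, "roll": 0, "claw": 0.028}
  ]
}}

```text
clock: 26.45
eef_pos: [439.2, 50.8, 214.9]
ee_rot: [-1.357, -0.941, 0.942]
ft_force: [0.1, 0.2, -0.8]
opening: 40.5
```

```bash
python3 go.py 439.4 50.6 116.5
python3 - <<'E'
from h import *
a=arm.grab_frame('wrist')[:,:,::-1];b=arm.grab_frame('scene')[:,:,::-1]
cv2.imwrite('pics/w15.png',np.hstack([cv2.resize(a,(400,250)),cv2.resize(b[150:310,240:420],(394,350),interpolation=cv2.INTER_CUBIC)[:250]]) if 0 else cv2.resize(b[150:310,240:420],(675,600),interpolation=cv2.INTER_CUBIC))
cv2.imwrite('pics/w15w.png',a)
E
```

```text
t 26.45 pos [439.23  50.82 214.85] jaw 69.48554191565428 tilt [-0. -0. -1.] open 40.49112821004658 F [ 0.12  0.24 -0.76] q [-0.11  0.55 -0.13  1.96  0.11  0.64  0.9 ]
delta tool mm [-0.11 98.35 -0.28]
```

View pics/w15.png

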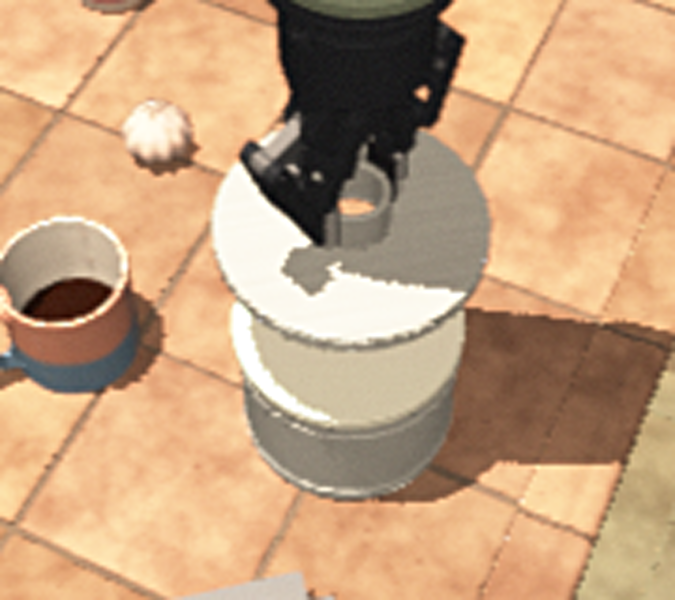

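View pics/w15w.png

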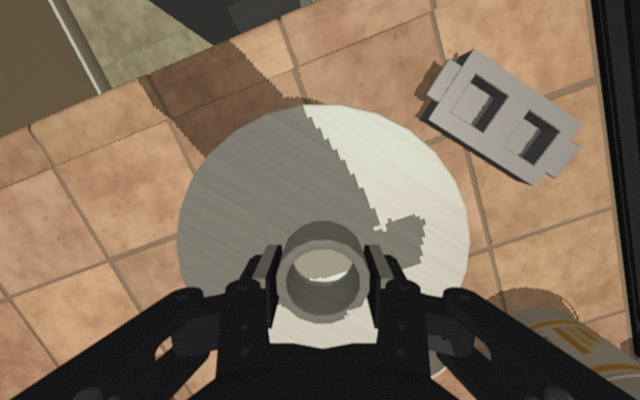

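The outer lid is held level well above the tin, and the inner lid stays seated at (345,370) in the crop. Handing in.

```bash
python3 -c "
from cell import arm
print(arm.observe()['qd'].round(3)); print(arm.hand_in())"
```

```text
[ 0.001 -0.003 -0.    -0.001  0.001  0.001  0.001]
the job is handed in; nothing more can be done
None
```

I stood the hot-chocolate stick upright in the middle of the tin and seated the nested lids on the tin by the knob. I then let go of the knob, took the outer lid alone by its neck, lifted it straight up about 97 mm and handed the job in at about 26.5 s. `hand_in` gives no verdict, so what follows is my own checks.

**Chocolate:** the view straight after placing showed it upright near the tin's axis. I could not see it again once the lid was on.

**Seating:** the lids made contact at TCP z 144.9 mm, against 145 predicted. The push briefly reached 33 N and I eased it off before opening the fingers. Circles drawn for the fully seated pose matched the lid edge, neck and knob in the wrist view.

**End state:** at rest, the outer lid is level. Its lower edge is about 29 mm above the top of the knob by calculation, and the inner lid is still seated in the scene view. The mug and garlic look unmoved there. I made no final check of the peeler, but nothing came near it.

**Disagreements:**
- The tin's x position came out as 439.1 (scene camera), 442.2 (top camera) and 439.2 mm (wrist camera). I used 439.3, and the plug went in with no side load until it seated.
- The force reading while holding the outer lid was 1.5 N just after pickup and 0.8 N at the end, against 1.4 N expected. The sensor is noisy by about 1 N.

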